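# Set the framing blade in the stage spotlight's gate

## Robot

A 6-joint arm with a two-finger parallel gripper is mounted at the origin on the work surface. World frame = base frame: x ahead of the robot, y to its left, z up, the work surface at z = 0. Lengths are in m, angles in rad, forces in N, time in s.
With the tool pointing down it reaches from about 0.375 to 0.9 m from the base axis. Payload 3.1 kg.
Tool frame: the origin (TCP) lies at the very end of the fingers, on their centre line; the grasp point (between the pads) lies 19 mm behind it (hold_point_z is the distance from the TCP to the grasp point, in m); z points along the fingers, x is the direction in which the jaws open and shut, and the axes are right-handed (so a half turn about z gives the same grasp; the last joint's range is limited). The gripper opens to 87 mm and grips with 3 to 60 N. Pads are 19 mm wide; open, the fingers measure 117 mm over their backs; the gripper's body (75 mm by 190 mm) begins 51 mm behind the grasp point.
Start: joints at [1.032, 0.527, 1.433, -0, 1.181, -0.178], TCP at [0.221, 0.585, 0.223] pointing down, gripper open.
Joint ranges: [-3.08, 3.08], [-0.75, 2.2], [0.22, 2.44], [-1.43, 4.57], [0, 2.65], [-2.85, 2.85]. Speed limits (rad/s): [2.79, 2.79, 3.14, 3.14, 3.14, 3.14].

## Interface

Orientations are given as a unit quaternion [x, y, z, w].
In Python, from rig import * gives the robot as it stands.
- The arm moves only by the tool carry_out, never from a script. Its argument "deltas" is a list of rows, each a list of 7 numbers: the closure, from -1 (fully open) to 1 (shut), then the shift along the tool's x, y, z in units of 25 mm (1.0 is 25 mm), then the turn, a rotation vector about the tool's x, y, z in degrees. In form: [[jaw, x, y, z, rx, ry, rz], ...]. A call has 1 to 8 rows; each row is the pose to reach, as a shift and turn from the pose commanded when the call began, along the tool's axes at that moment; what a row does not reach only later rows make up. A row lasts 1/10 s, in which the tool goes at most 50 mm and 8.59 degrees, less where a joint would pass 70% of its speed; a pose out of reach is approached as far as the arm can. A call with a gripper value outside its range is refused whole. The fingers move at their own pace and stop on an object; "force" is the grip in N (left out, the last holds). Time passes only in rows, so rows that repeat a pose let the fingers close. It gives the time, the measured TCP pose, the force and the opening at its end, in the units of the state.
- get_obs(): the state, without advancing time (a new reading comes with each control period).
- camera(name): name is "scene" or "top" or "wrist"; returns (picture, depth): 480x640x3 uint8, red, green, blue; 480x640 float32, m along the optical axis (not along the pixel's ray), 0 where there is no reading.
- camera_info(name): a dict with "mtx" (3x3 intrinsics, pixels), "origin" and "rotation" of the camera in the world. Camera axes: x right, y down, z forward; pixel columns grow to the right and rows downward; lengths in m; the calibration is good to about 2 mm. The wrist camera is an equidistant fisheye: a pixel r from the principal point sees the ray r / f radians off the axis. A picture is of the moment at which its call begins: read the wrist's pose just before it. camera_info takes no time and is no camera call; for the wrist camera it gives the pose at the moment of the call.
- hand_in(): hands the job in, once; it reports no verdict.
Trained networks look in the newest picture that a camera, given by its name, has taken for a name from the list of things; names that differ only in an ending like _2 or _b are one class to them, and where a whole thing is asked for, a point or a joint stands for the part that bears it (a point fixed in the world has none). Each returns a list of dicts, best first, with "score" (0 to 1); they miss things now and then, are a little off and sometimes report something else, mostly with a low value. They report only what shows in the picture. A call takes as long as a camera call.
- spot_in(camera, target): "pixel" ([row, column] in pixels, amid what is visible of it).
The state is a dict: "time": time; "q": joint angles; "joint_velocities": joint speeds; "joint_torque": joint torques, N m; "position": TCP position; "tool_rot": TCP orientation; "ft_force": force on the tool from outside, world axes, zero at the start; "moment": the same for the moment, N m; "grip_width": finger opening in m.
Only numpy, scipy, OpenCV 4.12 (cv2) and the standard library are available. Lean on these libraries where they do the work, as an engineer would, in place of code of your own. Each camera call takes 0.05 s, during which the arm holds its last target.

## Task

First swing the stiff work lamp aside, to either side, until its head is well clear of the spotlight's gate slot (more than 15 cm away; it stays where you leave it). Then take the framing blade out of its rack by the red handle and slide it straight down, upright and centred, between the two gate plates only until they drag on it snugly, about 5 N of drag, without ever ramming it in beyond that. Finish still gripping the blade, motionless at that depth, for the lock to be tightened, and leave the phone, the tape roll and the blue tray alone.

Things in the scene. Friction and masses are not known exactly. Their poses are not given: they have to be found in the camera images.
- spot: compact black profile spotlight, fixed on the bench, 360 mm long along its y (finned housing at -y, lens tube at +y), 160 wide, 162 high; origin on the bench under its gate. In the gate, below the slot, two 84 mm wide plates stand in an open well 99 (x) by 80 mm (y): brass at +y, sprung aluminium leaf at -y; the pair floats sideways a few mm to follow the blade
- slot (a point): middle of the gate slot's mouth, 150 mm above the bench; z up, x along the slot, y across it (plate to plate). The plates' flared lips, 26 mm apart, lead to a 6 mm gap that narrows downward to under 1 mm. The plates' height varies: lips 12 mm below to 4 mm above this point, first touch with the blade's lower edge 23 to 39 mm below it. Feel for it
- gate_leaf (a joint): how far the sprung leaf is pushed away from the brass plate, m: 0 at rest, 0.13 mm more for each mm that the blade goes beyond the first touch. Snug is 0.0008 to 0.0028 (6 to 21 mm beyond the first touch); above 0.00305 it is rammed. While the blade moves down, the drag grows by roughly 0.45 N per mm beyond the first touch (5 N at about 11 mm); once it stops, the felt drag may fall by up to 2 N
- blade: framing blade: flat steel blade 70 mm (x) by 4 mm (y), 100 mm tall, with a red upright handle on top, 34 (x) by 14 (y) mm, from 95 to 140 mm above the origin. Origin in the middle of the blade's lower edge, z up. 0.13 to 0.24 kg. It stands 50 mm deep in the rack, with its lower edge 12 mm above the bench; either face may go to either plate
- rack: wooden blade rack, 110 (x) by 70 (y) by 62 mm high, fixed, with one slot along x in which the blade stands; origin at the middle of its underside. It may stand left or right of the spotlight, with the blue tray in the other place
- lamp_boom (a joint): swing of the work lamp's boom about its upright, rad: at 0 the head hangs over the slot, positive is anticlockwise from above; -1.4 to 1.4. Stiff (about 0.3 N m) and stays where it is left
- lamp_pivot (a point): on the lamp's upright axis, 225 mm above the bench, beyond the spotlight; the boom turns about the vertical here. The upright is 18 mm thick on a 110 mm wide base
- lamp_knob (a point): top centre of the black upright knob on the yellow lamp head, 289 mm above the bench, 200 mm from the pivot. The knob is 18 mm in diameter and 48 mm tall above the head, which is 68 mm wide and hangs to 203 mm above the bench; the flat boom is below the knob's foot
- phone: black phone 150 (x) by 72 (y) by 9 mm, lying on the bench; origin under its centre
- tape: black tape roll, 100 mm wide, 48 mm high; origin under its centre
- tray: blue open tray of connectors, 110 (x) by 80 (y) by 35 mm high; origin under its centre

How it is judged:
On the way, in this order (a step that is already met when the one before it is completed fails the run):
1. the lamp head is swung more than 15 cm clear of the slot (horizontal distance between lamp_knob and slot above 0.15 m), for 0.2 s.
2. the blade is gripped and lifted clear of the rack (height (world z) of blade above 0.065 m and contact force between the fingers and blade above 1 N), for 0.1 s.
3. the blade drags snugly between the plates, still gripped (value of joint gate_leaf between 0.0008 and 0.0028 m and x of blade in the frame of slot between -0.01 and 0.01 m and y of blade in the frame of slot between -0.008 and 0.008 m and z of blade in the frame of slot between -0.068 and -0.024 m and angle between the z axis of blade and the z axis of slot, either way round below 0.1 rad and angle between the y axis of blade and the y axis of slot, either way round below 0.12 rad and contact force between the fingers and blade above 2 N), for 0.3 s.
At the end, for the whole second after the job is handed in: The blade is gripped and motionless in the gate, the leaf pushed 0.8 to 2.8 mm aside by it, upright within 0.1 rad, square to the slot within 0.12 rad, centred within 10 mm along and 8 mm across, lower edge 24 to 68 mm below the mouth; the lamp knob is over 15 cm horizontally from the slot (all of step 3 and horizontal distance between lamp_knob and slot above 0.15 m and linear speed of blade below 0.01 m/s); the arm keeps its last pose, push and grip.
It fails at once if the blade is rammed in (leaf pushed more than 3.05 mm) (value of joint gate_leaf above 0.00305 m).
It fails at once if the phone is moved more than 3 cm (distance of phone from where it was at the start of the episode above 0.03 m).
It fails at once if the tape is moved more than 3 cm (distance of tape from where it was at the start of the episode above 0.03 m).
It fails at once if the tray is moved more than 3 cm (distance of tray from where it was at the start of the episode above 0.03 m).
It also fails if it takes over 64 s, if anything falls off the work surface, if the arm or the gripper's body presses on something with over 40 N, if the wrist force passes 120 N, or if a joint passes its speed limit or range.

## Working session

There is one attempt and no reset: what is moved stays moved. The work goes in short steps, Python scripts to look and compute and a tool call to move; the robot and the scene stay as the last step left them, time stands still between calls to the robot, and variables do not carry over. Pictures are saved under pics/ and viewed, and the job is handed in when it is done.

Besides the shell and the picture viewer there is one more tool, called after "Request:" as name(argument=value, ...) on one line, values as JSON. carry_out: Moves the arm, as the interface text tells. Its arguments: {"type":"object","properties":{"deltas":{"type":"array"},"force":{"type":"number"}},"required":["deltas"]}

```bash
ls; mkdir -p pics; python3 - <<'E'
from rig import *
import cv2
o=get_obs(); print({k:(v if not hasattr(v,'round') else v) for k,v in o.items()})
for n in ["scene","top"]:
    p,d=camera(n); cv2.imwrite(f"pics/{n}1.png",p[:,:,::-1])
    import numpy as np; np.save(f"/tmp/{n}1.npy",d); print(n,camera_info(n))
E
```

```text
pics
{'time': 0.0, 'q': array([ 1.03149083e+00,  5.28456751e-01,  1.43390043e+00,  6.84251447e-06,
        1.18138273e+00, -1.78499044e-01]), 'joint_velocities': array([ 0.00090652, -0.00032921,  0.00099906,  0.00081486, -0.00133542,
       -0.00010498]), 'joint_torque': array([-3.16738369e-04, -4.40039206e+01, -1.76592439e+01,  6.32235850e-02,
        5.81605209e-02, -1.79877429e-04]), 'position': array([0.22023325, 0.58413441, 0.22157801]), 'tool_rot': array([ 8.22505243e-01,  5.68756514e-01, -9.78764818e-04,  4.41262686e-04]), 'ft_force': array([0.66086697, 0.56239086, 0.70792673]), 'moment': array([ 2.52783525e-02,  9.40771860e-05, -8.15040092e-03]), 'grip_width': 0.08688128047200704}
scene {'mtx': array([[434.56778428,   0.        , 327.94528057],
       [  0.        , 434.56778428, 239.8298259 ],
       [  0.        ,   0.        ,   1.        ]]), 'origin': array([1.12721651, 0.24068583, 0.9468878 ]), 'rotation': array([ 0.4933186 ,  0.80444053, -0.27844847, -0.17882573])}
top {'mtx': array([[483.35240224,   0.        , 317.84467873],
       [  0.        , 483.35240224, 245.04189674],
       [  0.        ,   0.        ,   1.        ]]), 'origin': array([ 0.49118901, -0.02166478,  1.28687903]), 'rotation': array([-0.69815919,  0.71469578, -0.01555965,  0.03926302])}
```

View pics/scene1.png

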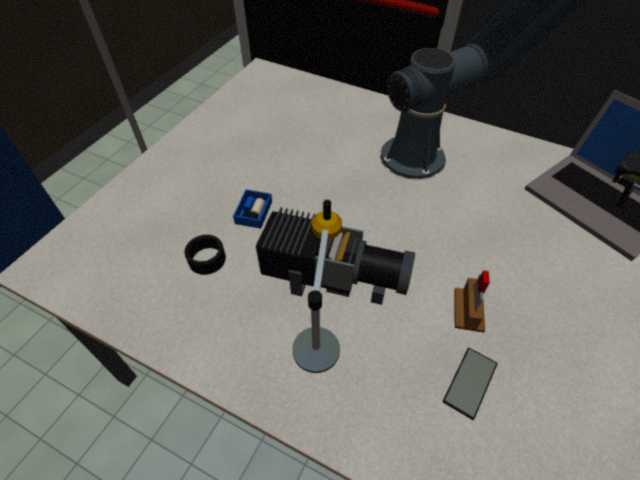

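View pics/top1.png

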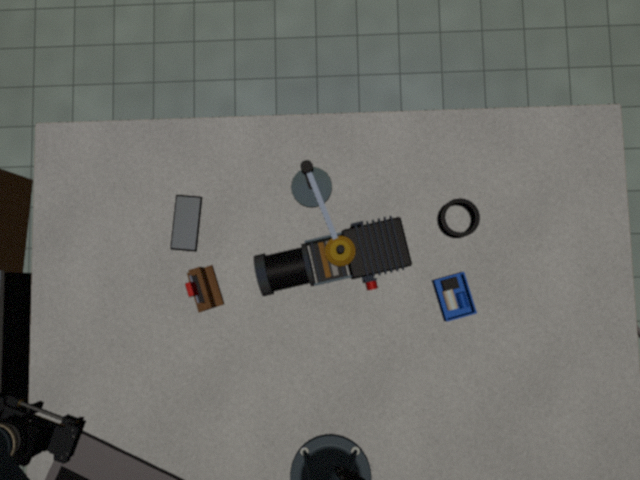

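The top view shows the spotlight at about (row 250, col 330), with the lamp head over the gate at (250, 340) and the pivot near (168, 307). The rack and red handle are at (288, 205) on the robot's left. The tray is at (296, 453), the tape at (217, 458) and the phone at (222, 186).

```bash
cat > h.py <<'E'
from rig import *
import numpy as np, cv2
from scipy.spatial.transform import Rotation as R
def cloud(n,d,info):
    K=info['mtx']; v,u=np.mgrid[0:480,0:640]
    P=np.stack([(u-K[0,2])/K[0,0]*d,(v-K[1,2])/K[1,1]*d,d],-1)
    return P@R.from_quat(info['rotation']).as_matrix().T+info['origin']
def proj(info,p):
    q=R.from_quat(info['rotation']).inv().apply(np.atleast_2d(p)-info['origin']); K=info['mtx']
    return np.c_[K[1,1]*q[:,1]/q[:,2]+K[1,2],K[0,0]*q[:,0]/q[:,2]+K[0,2]]
E
python3 - <<'E'
from h import *
np.set_printoptions(precision=4,suppress=True)
C={}
for n in ["scene","top"]:
    i=camera_info(n); im=cv2.imread(f"pics/{n}1.png"); C[n]=cloud(n,np.load(f"/tmp/{n}1.npy"),i)
P=C["top"]
for r,c,l in [(330,330,'bench'),(168,307,'pivot'),(250,340,'head/knob'),(288,191,'handle'),(296,453,'tray'),(217,442,'tape'),(222,186,'phone'),(274,263,'lens'),(262,335,'gate')]:
    print(l,P[r,c])
S=C["scene"]
for r,c,l in [(205,327,'knob'),(297,315,'pivot'),(277,486,'handle'),(350,316,'base')]: print('scene',l,S[r,c])
t=cv2.imread("pics/top1.png")
a=cv2.resize(t[150:320,150:490],None,fx=2.3,fy=2.3,interpolation=cv2.INTER_CUBIC); cv2.imwrite("pics/topz.png",np.clip(a*1.4,0,255))
s=cv2.imread("pics/scene1.png")
a=cv2.resize(s[180:380,230:510],None,fx=2.8,fy=2.8,interpolation=cv2.INTER_CUBIC); cv2.imwrite("pics/scenez.png",np.clip(a*1.4,0,255))
E
```

```text
bench [ 0.367  -0.0067  0.0044]
pivot [0.7432 0.0326 0.242 ]
head/knob [ 0.5578 -0.0346  0.2874]
handle [0.4856 0.3162 0.1558]
tray [ 0.4497 -0.3253  0.0258]
tape [ 0.6519 -0.3005  0.0495]
phone [0.6616 0.3725 0.0116]
lens [0.5147 0.1464 0.15  ]
gate [ 0.5353 -0.0238  0.2376]
scene knob [ 0.5694 -0.0325  0.2862]
scene pivot [0.7527 0.0353 0.2403]
scene handle [0.4894 0.321  0.1529]
scene base [0.7605 0.0395 0.0259][ WARN:0@0.203] global loadsave.cpp:1063 imwrite_ Unsupported depth image for selected encoder is fallbacked to CV_8U.
```

View pics/topz.png

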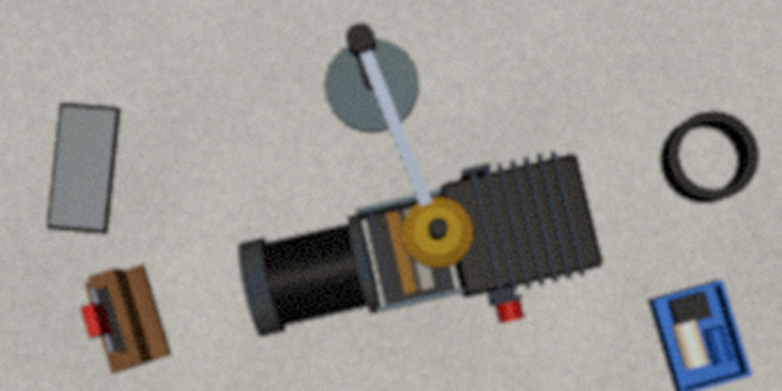

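View pics/scenez.png

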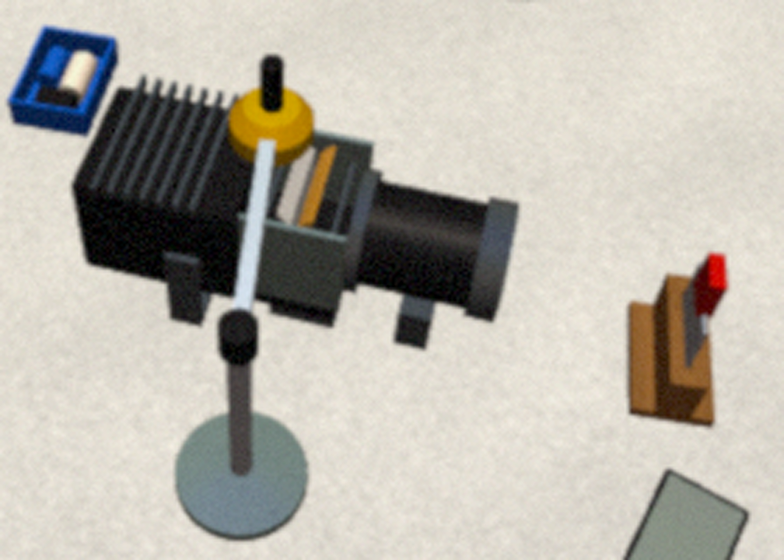

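```bash
cat >> h.py <<'E'
def ray(info,r,c):
    K=info['mtx']; d=np.array([(c-K[0,2])/K[0,0],(r-K[1,2])/K[1,1],1]); return info['origin'],R.from_quat(info['rotation']).apply(d)
def atz(info,r,c,z):
    o,d=ray(info,r,c); return o+d*(z-o[2])/d[2]
def tri(*L):
    A=np.zeros((3,3));b=np.zeros(3)
    for i,r,c in L:
        o,d=ray(i,r,c); d=d/np.linalg.norm(d); M=np.eye(3)-np.outer(d,d); A+=M;b+=M@o
    return np.linalg.solve(A,b)
def todelta(p,o=None):
    # world point -> tool-frame shift in 25mm units from current pose
    o=o or get_obs(); return R.from_quat(o['tool_rot']).inv().apply(np.array(p)-o['position'])/0.025
E
python3 - <<'E'
from h import *
np.set_printoptions(precision=4,suppress=True)
t=camera_info("top");s=camera_info("scene")
print('knob top', atz(t,249.1,340,.289),atz(s,202,327.1,.289),tri((t,249.1,340),(s,202,327.1)))
print('pivotcap top',atz(t,166.5,306.5,.242))
print('red handle', atz(t,289,190.5,.152),atz(s,273.5,485.5,.152))
o=get_obs();Rm=R.from_quat(o['tool_rot']).as_matrix();print(Rm)
print(todelta([.565,-.033,.33]))
E
```

```text
knob top [ 0.5596 -0.0347  0.289 ] [ 0.5641 -0.035   0.289 ] [ 0.5603 -0.0357  0.285 ]
pivotcap top [0.7466 0.0336 0.242 ]
red handle [0.4832 0.3185 0.152 ] [0.4799 0.3179 0.152 ]
[[ 0.353   0.9356 -0.001 ]
 [ 0.9356 -0.353  -0.0017]
 [-0.002  -0.0004 -1.    ]]
[-18.2385  21.6154  -4.3061]
```

Request:
carry_out(deltas=[[-1,-0.5,0.5,-2,0,0,5],[-1,-1,1,-4.3,0,0,12],[-1,-2.5,3,-4.3,0,0,20],[-1,-4,4.5,-4.3,0,0,28],[-1,-5.5,6,-4.3,0,0,36],[-1,-7,7.5,-4.3,0,0,44],[-1,-8,9,-4.3,0,0,52],[-1,-9,10.5,-4.3,0,0,60]], force=8)

```text
time: 0.9
position: [0.3776, 0.2929, 0.3299]
tool_rot: [0.997, 0.079, -0.0, 0.0]
ft_force: [0.3, 0.1, 0.1]
grip_width: 0.0875
```

```bash
python3 - <<'E'
from h import *
np.set_printoptions(precision=4,suppress=True)
o=get_obs();print(o['q'],o['position'],R.from_quat(o['tool_rot']).as_matrix()[:,0]);print(todelta([.561,-.035,.33]))
E
```

```text
[0.4253 0.2023 1.6397 0.     1.3002 0.2676] [0.3776 0.2929 0.3299] [ 0.9876  0.157  -0.0006]
[ 5.1868 14.1044 -0.0057]
```

Request:
carry_out(deltas=[[-1,0.6,1.8,0,0,0,6],[-1,1.3,3.6,0,0,0,12],[-1,2,5.4,0,0,0,18],[-1,2.6,7.2,0,0,0,24],[-1,3.2,9,0,0,0,30],[-1,3.9,10.8,0,0,0,36],[-1,4.5,12.5,0,0,0,42],[-1,5.2,14.1,0,0,0,45]])

```text
time: 1.7
position: [0.5633, -0.0339, 0.3296]
tool_rot: [0.951, -0.308, -0.001, -0.0]
ft_force: [2.0, 0.2, 1.3]
grip_width: 0.0872
```

```bash
python3 - <<'E'
from h import *
np.set_printoptions(precision=4,suppress=True)
o=get_obs();print(o['time'],o['q'],o['position'],R.from_quat(o['tool_rot']).as_matrix()[:,0]);print(todelta([.561,-.035,.262]))
p,d=camera("wrist"); cv2.imwrite("pics/w1.png",p[:,:,::-1]); i=camera_info("wrist"); print(i)
E
```

```text
1.7 [-0.2582  0.3375  1.4453  0.0001  1.3599  0.3684] [ 0.5633 -0.0339  0.3296] [ 0.81   -0.5864 -0.0011]
[-0.0464  0.0882  2.704 ]
{'mtx': array([[371.6483,   0.    , 321.656 ],
       [  0.    , 371.6483, 239.2693],
       [  0.    ,   0.    ,   1.    ]]), 'origin': array([0.6147, 0.0232, 0.4924]), 'rotation': array([ 0.9398, -0.308 , -0.043 ,  0.1413])}
```

View pics/w1.png

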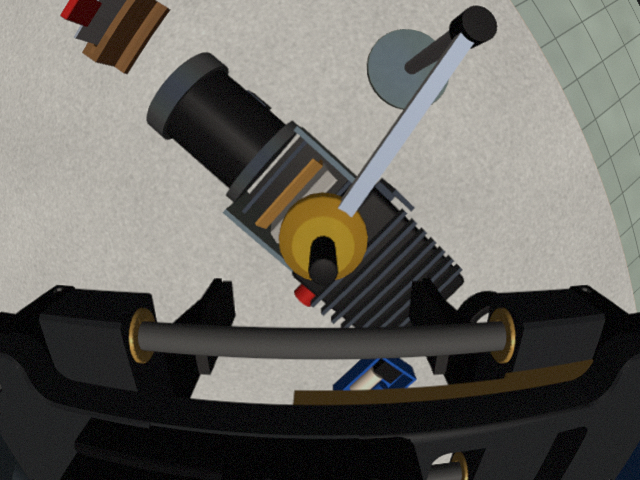

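The knob at (row 262, col 322) sits centred between the open fingers. I'll descend and grip it.

Request:
carry_out(deltas=[[-1,0,0.1,1.5,0,0,0],[-1,0,0.1,2.9,0,0,0],[0.5,0,0.1,2.9,0,0,0],[1,0,0.1,2.9,0,0,0],[1,0,0.1,2.9,0,0,0],[1,0,0.1,2.9,0,0,0],[1,0,0.1,2.9,0,0,0]], force=8)

```text
time: 2.45
position: [0.5625, -0.0339, 0.2592]
tool_rot: [0.952, -0.306, 0.002, -0.0]
ft_force: [0.2, -0.9, -0.4]
grip_width: 0.0551
```

```bash
python3 - <<'E'
from h import *
np.set_printoptions(precision=3,suppress=True)
o=get_obs();print(o['time'],o['position'],o['ft_force'],o['grip_width'])
piv=np.array([.748,.034]); k=o['position'][:2]; print(np.linalg.norm(k-piv))
for a in np.deg2rad(np.arange(8,81,8)):
    c,s=np.cos(a),np.sin(a); p=piv+np.array([[c,-s],[s,c]])@(k-piv)
    print(np.rad2deg(a).round(),p,todelta([*p,o['position'][2]],o))
E
```

```text
2.45 [ 0.562 -0.034  0.259] [ 0.176 -0.929 -0.443] 0.05506610401282933
0.19755127363497238
8.0 [ 0.574 -0.059] [0.952 0.555 0.002]
16.0 [ 0.588 -0.082] [1.973 0.973 0.005]
24.0 [ 0.606 -0.103] [3.041 1.244 0.008]
32.0 [ 0.627 -0.122] [4.137 1.364 0.011]
40.0 [ 0.65  -0.137] [5.239 1.33  0.014]
48.0 [ 0.674 -0.149] [6.326 1.144 0.017]
56.0 [ 0.701 -0.158] [7.375 0.808 0.021]
64.0 [ 0.728 -0.163] [8.368 0.329 0.024]
72.0 [ 0.755 -0.163] [ 9.285 -0.284  0.028]
80.0 [ 0.783 -0.16 ] [10.108 -1.018  0.031]
```

Request:
carry_out(deltas=[[1,0,0,0,0,0,0],[1,0,0,0,0,0,0],[1,0,0,0,0,0,0],[1,0,0,0,0,0,0],[1,0,0,0,0,0,0],[1,0,0,0,0,0,0],[1,0,0,0,0,0,0]])

```text
time: 3.15
position: [0.5626, -0.0342, 0.2577]
tool_rot: [0.952, -0.306, 0.001, -0.0]
ft_force: [2.8, -0.8, -0.6]
grip_width: 0.0177
```

Request:
carry_out(deltas=[[1,0.45,0.3,0,0,0,0],[1,0.95,0.55,0,0,0,0],[1,1.45,0.78,0,0,0,0],[1,1.97,0.97,0,0,0,0],[1,2.5,1.12,0,0,0,0],[1,3.04,1.24,0,0,0,0],[1,3.6,1.32,0,0,0,0],[1,4.14,1.36,0,0,0,0]])

```text
time: 3.95
position: [0.6265, -0.1235, 0.2574]
tool_rot: [0.952, -0.307, -0.0, 0.0]
ft_force: [-3.0, -0.1, 2.2]
grip_width: 0.0177
```

```bash
python3 - <<'E'
from h import *
np.set_printoptions(precision=3,suppress=True)
o=get_obs();print(o['time'],o['position'],o['ft_force'],o['grip_width'],o['q'])
E
```

```text
3.95 [ 0.627 -0.124  0.257] [-2.993 -0.133  2.152] 0.017663965234812392 [-0.369  0.512  1.357 -0.001  1.273  0.254]
```

Request:
carry_out(deltas=[[1,0.55,0,0,0,0,0],[1,1.1,-0.03,0,0,0,0],[1,1.65,-0.1,0,0,0,0],[1,2.2,-0.22,0,0,0,0],[1,2.75,-0.38,0,0,0,0],[1,3.24,-0.56,0,0,0,0],[1,3.75,-0.78,0,0,0,0],[1,4.23,-1.03,0,0,0,0]])

```text
time: 4.75
position: [0.728, -0.164, 0.2572]
tool_rot: [0.952, -0.307, 0.0, 0.0]
ft_force: [-2.7, 0.6, 3.4]
grip_width: 0.0177
```

Request:
carry_out(deltas=[[1,0.4,-0.3,0,0,0,0],[1,0.4,-0.3,0,0,0,0],[0.4,0.4,-0.3,0,0,0,0],[-0.3,0.4,-0.3,0,0,0,0],[-1,0.4,-0.3,0,0,0,0],[-1,0.4,-0.3,0,0,0,0],[-1,0.4,-0.3,-1.5,0,0,0],[-1,0.4,-0.3,-3,0,0,0]])

```text
time: 5.55
position: [0.7382, -0.1617, 0.3313]
tool_rot: [0.952, -0.306, -0.003, -0.0]
ft_force: [0.1, -0.6, 0.5]
grip_width: 0.0578
```

```bash
python3 - <<'E'
from h import *
np.set_printoptions(precision=3,suppress=True)
o=get_obs();print(o['time'],o['position'],o['ft_force'],o['grip_width'],o['q'])
for n in ["scene","top"]:
    p,d=camera(n); cv2.imwrite(f"pics/{n}2.png",p[:,:,::-1]); np.save(f"/tmp/{n}2.npy",d)
t=cv2.imread("pics/top2.png")
a=cv2.resize(t[150:330,170:470],None,fx=2.6,fy=2.6,interpolation=cv2.INTER_CUBIC); cv2.imwrite("pics/topz2.png",np.clip(a*1.4,0,255).astype(np.uint8))
E
```

```text
5.55 [ 0.738 -0.162  0.331] [ 0.103 -0.561  0.545] 0.05784300352463203 [-0.363  0.648  0.902  0.     1.596  0.259]
```

View pics/topz2.png

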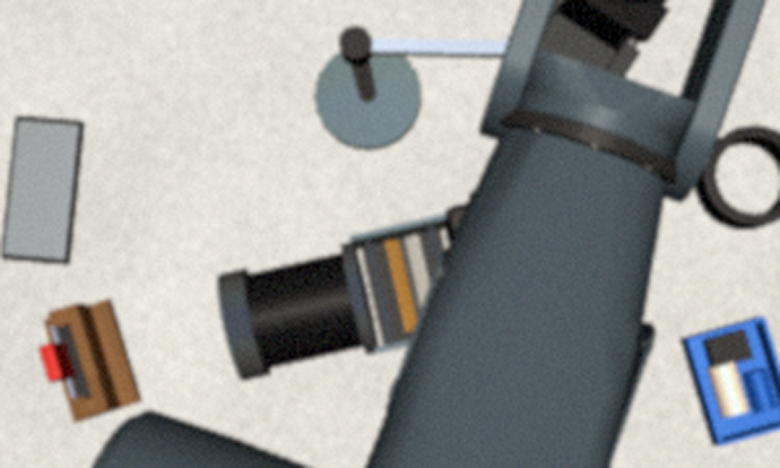

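View pics/scene2.png

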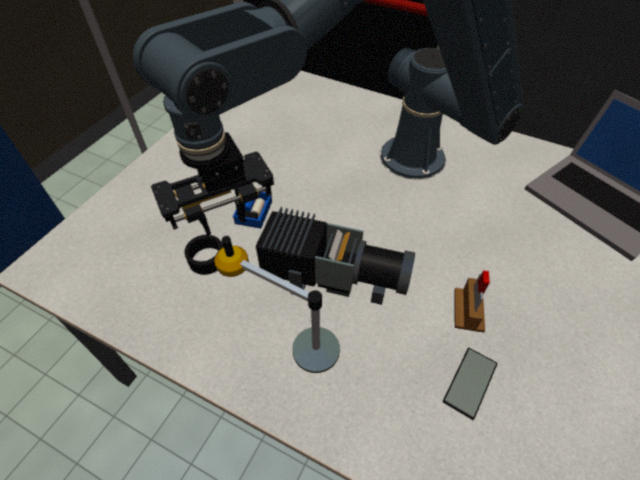

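The lamp head has moved to about (row 258, col 230) in the scene view, well clear of the gate. Next I'll go above the slot to look into it with the wrist camera.

```bash
python3 - <<'E'
from h import *
np.set_printoptions(precision=3,suppress=True)
t=camera_info("top"); s=camera_info("scene")
# brass strip
a=atz(t,242.3,318.8,.15);b=atz(t,277.7,328.5,.15);print('brass',a,b,np.rad2deg(np.arctan2(*(a-b)[1::-1])),np.linalg.norm(a-b))
f=lambda x,y:(150+y/2.6,170+x/2.6)
# rack top corners guess, right edge
a=atz(t,*f(110,302),.0);b=atz(t,*f(140,400),.0);print('rack edge',a,b,np.rad2deg(np.arctan2(*(a-b)[1::-1])),np.linalg.norm(a-b))
print('gap mid top est',atz(t,*f(412,282),.15))
print(todelta([.555,-.03,.36]))
E
```

```text
brass [0.586 0.013 0.15 ] [ 0.503 -0.008  0.15 ] 13.996796103748778 0.08646306661369448
rack edge [0.542 0.305 0.   ] [0.441 0.274 0.   ] 16.769901274473614 0.10562888649112297
gap mid top est [ 0.548 -0.009  0.15 ]
[-9.168  0.034 -0.901]
```

Request:
carry_out(deltas=[[-0.3,-1.2,0,-0.9,0,0,5],[-0.3,-2.5,0,-0.9,0,0,11],[-0.3,-3.8,0,-0.9,0,0,17],[-0.3,-5.2,0.1,-0.9,0,0,23],[-0.3,-6.6,0.1,-0.9,0,0,29],[-0.3,-8,0.1,-0.9,0,0,35],[-0.3,-9.5,0,-0.9,0,0,40],[-0.3,-9.7,-0.1,-0.9,0,0,40]])

```text
time: 6.45
position: [0.5394, -0.016, 0.355]
tool_rot: [0.79, -0.613, -0.002, 0.0]
ft_force: [-0.1, -0.8, -1.4]
grip_width: 0.0566
```

Request:
carry_out(deltas=[[-0.3,0,0,0,0,0,0]])

```text
time: 6.55
position: [0.543, -0.0179, 0.3554]
tool_rot: [0.79, -0.613, 0.0, -0.0]
ft_force: [0.6, -1.3, -0.1]
grip_width: 0.0565
```

```bash
python3 - <<'E'
from h import *
import pickle
np.set_printoptions(precision=4,suppress=True)
o=get_obs();i=camera_info("wrist");p,d=camera("wrist"); cv2.imwrite("pics/w2.png",p[:,:,::-1]); pickle.dump((o,i,p,d),open('/tmp/w2.pkl','wb'))
print(o['time'],o['q'],o['position'],R.from_quat(o['tool_rot']).as_matrix()[:,0],i['origin'],o['grip_width'])
E
```

```text
6.55 [-0.2389  0.2835  1.455   0.0002  1.4024  1.0796] [ 0.543  -0.0179  0.3554] [ 0.2497 -0.9683  0.0002] [0.6204 0.0003 0.5187] 0.056492396602212044
```

View pics/w2.png

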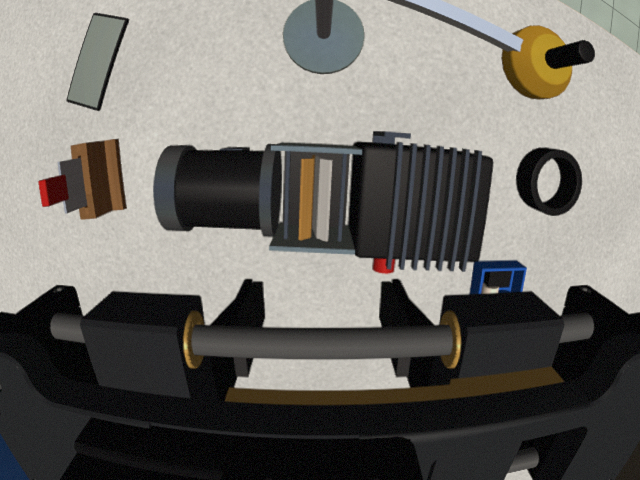

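The wrist view shows the gate clearly. The brass plate is at cols 300–312 and the aluminium leaf at cols 317–330, both over rows 155–240.

```bash
cat >> h.py <<'E'
def wray(i,r,c):
    K=i['mtx']; x=(np.asarray(c,float)-K[0,2])/K[0,0]; y=(np.asarray(r,float)-K[1,2])/K[1,1]
    th=np.hypot(x,y)+1e-12; s=np.sin(th)/th
    d=np.stack([x*s,y*s,np.cos(th)],-1); return d
def watz(i,r,c,z):
    d=R.from_quat(i['rotation']).apply(wray(i,r,c)); return i['origin']+d*(z-i['origin'][2])/d[2]
def wcloud(i,d):
    v,u=np.mgrid[0:480,0:640]; r=wray(i,v,u); P=r/r[...,2:]*d[...,None]
    return P@R.from_quat(i['rotation']).as_matrix().T+i['origin']
E
python3 - <<'E'
from h import *
import pickle
np.set_printoptions(precision=4,suppress=True)
o,i,p,d=pickle.load(open('/tmp/w2.pkl','rb'))
P=wcloud(i,d)
print('bench',P[100,220],P[280,200])
for r in (170,195,225):
    print('row',r)
    for c in range(272,362,3): print(c,P[r,c],p[r,c])
a=cv2.resize(p[130:270,250:400,::-1],None,fx=4.2,fy=4.2,interpolation=cv2.INTER_CUBIC); cv2.imwrite("pics/w2z.png",np.clip(a*1.3,0,255).astype(np.uint8))
E
```

```text
bench [0.6304 0.1499 0.0003] [0.3562 0.1299 0.0007]
row 170
272 [0.5691 0.0392 0.144 ] [49 53 52]
275 [0.5664 0.0386 0.1184] [25 24 25]
278 [0.5628 0.0383 0.086 ] [23 26 25]
281 [0.5589 0.0377 0.05  ] [79 78 73]
284 [0.5612 0.0332 0.0609] [109 106 100]
287 [0.5699 0.0257 0.122 ] [68 73 82]
290 [0.5629 0.026  0.0604] [54 48 48]
293 [0.564  0.0223 0.0617] [54 51 49]
296 [0.5649 0.0187 0.0619] [57 55 54]
299 [0.5656 0.0152 0.06  ] [62 60 56]
302 [0.5769 0.0094 0.1485] [171 124  64]
305 [0.5774 0.0065 0.1469] [149 105  53]
308 [0.5778 0.0036 0.1436] [147 105  50]
311 [0.578  0.0007 0.1392] [150 109  54]
314 [ 0.5758 -0.0024  0.1118] [84 71 55]
317 [ 0.5774 -0.0055  0.1193] [84 82 78]
320 [ 0.5802 -0.0082  0.138 ] [162 156 148]
323 [ 0.5815 -0.011   0.1437] [166 158 150]
326 [ 0.5825 -0.0139  0.1461] [164 157 150]
329 [ 0.5836 -0.0166  0.1496] [177 169 160]
332 [ 0.5758 -0.0242  0.0619] [77 75 70]
335 [ 0.5767 -0.0278  0.0616] [63 62 59]
338 [ 0.5776 -0.0314  0.0607] [61 59 56]
341 [ 0.5787 -0.0349  0.0625] [59 60 60]
344 [ 0.5851 -0.0333  0.1236] [67 71 82]
347 [ 0.5804 -0.0422  0.0604] 
[... 1932 characters left out ...]
 0.5125 -0.0147  0.1043] [99 73 40]
314 [ 0.5182 -0.0172  0.123 ] [84 83 78]
317 [ 0.523  -0.0196  0.1386] [152 146 138]
320 [ 0.525  -0.0224  0.1432] [167 162 155]
323 [ 0.5262 -0.0253  0.1451] [168 163 154]
326 [ 0.5278 -0.028   0.1484] [175 169 159]
329 [ 0.5069 -0.0384  0.0611] [65 62 59]
332 [ 0.5078 -0.0421  0.0608] [48 43 39]
335 [ 0.509  -0.0457  0.0619] [48 43 43]
338 [ 0.5096 -0.0496  0.0602] [51 54 57]
341 [ 0.5255 -0.046   0.1227] [67 72 83]
344 [ 0.5116 -0.057   0.0607] [47 46 44]
347 [ 0.5089 -0.0627  0.0452] [68 68 65]
350 [ 0.5161 -0.0629  0.0716] [ 6 12 12]
353 [ 0.5266 -0.0603  0.1129] [ 8 13  4]
356 [ 0.535  -0.0584  0.1459] [7 4 7]
359 [ 0.5369 -0.0607  0.1508] [32 32 29]
```

View pics/w2z.png

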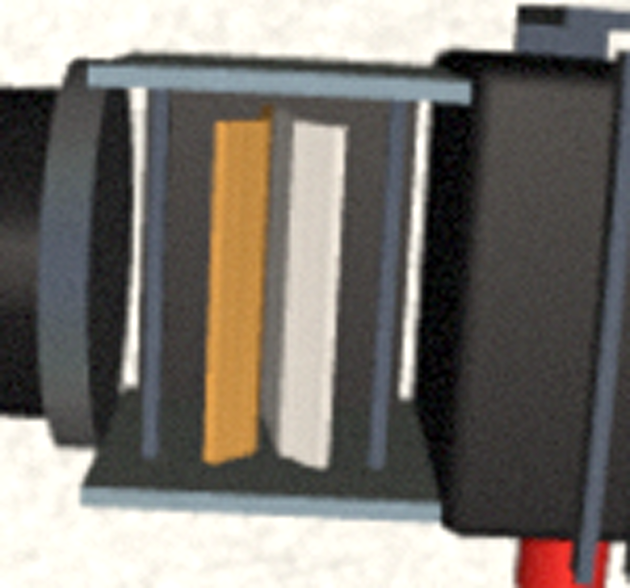

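```bash
python3 - <<'E'
from h import *
import pickle
np.set_printoptions(precision=4,suppress=True)
o,i,p,d=pickle.load(open('/tmp/w2.pkl','rb'))
P=wcloud(i,d); pf=p.astype(int)
win=np.zeros((480,640),bool); win[145:250,290:340]=1
br=win&(pf[...,0]-pf[...,2]>60)&(P[...,2]>.125)
al=win&(pf.min(-1)>125)&(P[...,2]>.125)&(P[...,2]<.16)
def obb(m):
    q=P[m]; r=cv2.minAreaRect((q[:,:2]*1000).astype(np.float32)); return r,q[:,2].min(),np.percentile(q[:,2],[90,99])
print(br.sum(),obb(br)); print(al.sum(),obb(al))
b=obb(br)[0];a=obb(al)[0]
# axes by line fit of top edge
for n,m in (('br',br),('al',al)):
    q=P[m]; q=q[q[:,2]>.1465]; v=cv2.fitLine((q[:,:2]*1000).astype(np.float32),cv2.DIST_HUBER,0,.01,.01).ravel(); print(n,v,np.rad2deg(np.arctan2(v[1],v[0])),len(q))
# gate side plates (light, z~.15-.16)
th=np.deg2rad(14); ux=np.array([np.cos(th),np.sin(th)]); uy=np.array([-ux[1],ux[0]])
for n,m in (('br',br),('al',al)):
    q=P[m][:,:2]; print(n,'x',np.percentile(q@ux,[0.5,2,50,98,99.5]),'y',np.percentile(q@uy,[.5,2,98,99.5]))
w=np.zeros((480,640),bool); w[135:260,268:355]=1
w&=(P[...,2]>.13)&~br&~al
q=P[w]; x=q[:,:2]@ux; print('others x hist'); h,e=np.histogram(x,40); print(np.c_[e[:-1],h])
# rack/handle
w=np.zeros((480,640),bool); w[130:225,30:130]=1
red=w&(pf[...,0]>120)&(pf[...,1]<60); q=P[red]; print('red',red.sum(),q.min(0),q.max(0),cv2.minAreaRect((q[q[:,2]>.149][:,:2]*1000).astype(np.float32)),(q[:,2]>.149).sum())
rk=w&(P[...,2]>.058)&(P[...,2]<.066)&(pf[...,0]-pf[...,2]>20)&(pf[...,1]>40); q=P[rk]; print('rack',rk.sum(),cv2.minAreaRect((q[:,:2]*1000).astype(np.float32)))
gr=w&(P[...,2]>.07)&~red; q=P[gr]; v=cv2.fitLine((q[:,:2]*1000).astype(np.float32),cv2.DIST_HUBER,0,.01,.01).ravel();print('blade',gr.sum(),q.min(0),q.max(0),v,np.rad2deg(np.arctan2(v[1],v[0])))
E
```

```text
979 (((562.826904296875, 0.42584228515625), (113.94483184814453, 16.307228088378906), 7.995140075683594), np.float64(0.12593412460592923), array([0.1495, 0.1508]))
944 (((551.7352905273438, -19.44506072998047), (83.82498931884766, 12.094473838806152), 11.72159194946289), np.float64(0.1372225643374016), array([0.1495, 0.1507]))
br [  0.9801   0.1987 547.6061   1.9721] 11.460472 436
al [  0.9802   0.198  552.8278 -22.5152] 11.417384 430
br x [0.4899 0.4913 0.5326 0.5721 0.5763] y [-0.1421 -0.1402 -0.1272 -0.127 ]
al x [0.4895 0.4907 0.5322 0.571  0.5722] y [-0.1594 -0.1586 -0.1464 -0.1455]
others x hist
[[  0.4747 106.    ]
 [  0.4779 387.    ]
 [  0.4811 410.    ]
 [  0.4843   3.    ]
 [  0.4875  15.    ]
 [  0.4906  10.    ]
 [  0.4938  19.    ]
 [  0.497   15.    ]
 [  0.5002  18.    ]
 [  0.5034  15.    ]
 [  0.5065  16.    ]
 [  0.5097  16.    ]
 [  0.5129  18.    ]
 [  0.5161  21.    ]
 [  0.5193  19.    ]
 [  0.5225  21.    ]
 [  0.5256  16.    ]
 [  0.5288  19.    ]
 [  0.532   19.    ]
 [  0.5352  19.    ]
 [  0.5384  17.    ]
 [  0.5416  19.    ]
 [  0.5447  20.    ]
 [  0.5479  23.    ]
 [  0.5511  20.    ]
 [  0.5543  26.    ]
 [  0.5575  27.    ]
 [  0.5606  21.    ]
 [  0.5638  22.    ]
 [  0.567   28.    ]
 [  0.5702  28.    ]
 [  0.5734   9.    ]
 [  0.5766  19.    ]
 [  0.5797 185.    ]
 [  0.5829 256.    ]
 [  0.5861  59.    ]
 [  0.5893   0.    ]
 [  0.5925   0.    ]
 [  0.5957   0.    ]
 [  0.5988  38.    ]]
red 172 [0.47   0.0003 0.151 ] [0.6204 0.3274 0.5187] ((544.4180908203125, 159.8243408203125), (31.925485610961914, 351.9721984863281), 20.276445388793945) 172
rack 800 ((485.30804443359375, 319.4036560058594), (110.14664459228516, 32.54718780517578), 16.88079833984375)
blade 1489 [0.4516 0.0003 0.0701] [0.6204 0.33   0.5187] [  0.9581   0.2865 486.6648 316.9674] 16.648657
```

```bash
python3 - <<'E'
from h import *
np.set_printoptions(precision=3,suppress=True)
print(todelta([.484,.3185,.26]))
E
```

```text
[-13.67   -1.026   3.804]
```

Request:
carry_out(deltas=[[-0.3,-1.8,-0.1,0,0,0,0],[-0.3,-3.6,-0.3,0,0,0,-1],[-0.3,-5.4,-0.4,0,0,0,-2.4],[-0.3,-7.2,-0.6,0,0,0,-2.4],[-0.3,-9,-0.7,1,0,0,-2.4],[-0.3,-10.8,-0.8,2,0,0,-2.4],[-0.3,-12.5,-1,3,0,0,-2.4],[-0.3,-13.7,-1,3.8,0,0,-2.4]])

```text
time: 7.4
position: [0.4844, 0.3213, 0.2583]
tool_rot: [0.803, -0.596, 0.0, -0.0]
ft_force: [-0.1, -0.8, -0.5]
grip_width: 0.0566
```

Request:
carry_out(deltas=[[-0.3,0,0,0,0,0,0],[-0.3,0,0,0,0,0,0]])

```text
time: 7.6
position: [0.4842, 0.3192, 0.259]
tool_rot: [0.803, -0.596, 0.0, 0.001]
ft_force: [0.4, -0.1, -0.7]
grip_width: 0.0563
```

```bash
python3 - <<'E'
from h import *
import pickle
np.set_printoptions(precision=4,suppress=True)
o=get_obs();i=camera_info("wrist");p,d=camera("wrist"); cv2.imwrite("pics/w3.png",p[:,:,::-1]); pickle.dump((o,i,p,d),open('/tmp/w3.pkl','wb'))
x=R.from_quat(o['tool_rot']).as_matrix()[:,0]
print(o['time'],o['q'],o['position'],np.rad2deg(np.arctan2(x[1],x[0])),o['ft_force'],o['grip_width'])
P=wcloud(i,d); pf=p.astype(int)
red=(pf[...,0]>110)&(pf[...,1]<70)&(d>0)&(P[...,2]<.2)&(P[...,2]>.09)
q=P[red];top=q[q[:,2]>.148]; print(red.sum(),len(top),top[:,2].max(),cv2.minAreaRect((top[:,:2]*1000).astype(np.float32)))
rk=(P[...,2]>.057)&(P[...,2]<.066)&(pf[...,0]-pf[...,2]>20)&(pf[...,1]>40)&(P[...,1]>.2); q=P[rk]; print('rack',rk.sum(),cv2.minAreaRect((q[:,:2]*1000).astype(np.float32)))
gr=(P[...,2]>.07)&(P[...,2]<.108)&~red&(np.hypot(P[...,0]-.485,P[...,1]-.318)<.06)&(d>0); q=P[gr]; v=cv2.fitLine((q[:,:2]*1000).astype(np.float32),cv2.DIST_HUBER,0,.01,.01).ravel();print('blade',gr.sum(),v,np.rad2deg(np.arctan2(v[1],v[0])),cv2.minAreaRect((q[:,:2]*1000).astype(np.float32)))
E
```

```text
7.6 [ 0.3907  0.4267  1.5048 -0.0008  1.2112  1.6685] [0.4842 0.3192 0.259 ] -73.19347121428143 [ 0.4116 -0.1394 -0.6961] 0.056270520336790704
671 671 0.1551990290572317 ((485.3331604003906, 319.2399597167969), (33.057403564453125, 12.045660018920898), 16.315200805664062)
rack 2059 ((484.7310791015625, 319.2542419433594), (110.1878890991211, 29.401348114013672), 16.835235595703125)
blade 22 [  0.2785  -0.9604 518.4883 329.2704] -73.827934 ((518.4320678710938, 329.3498229980469), (0.463309645652771, 3.621246814727783), 15.612611770629883)
```

View pics/w3.png

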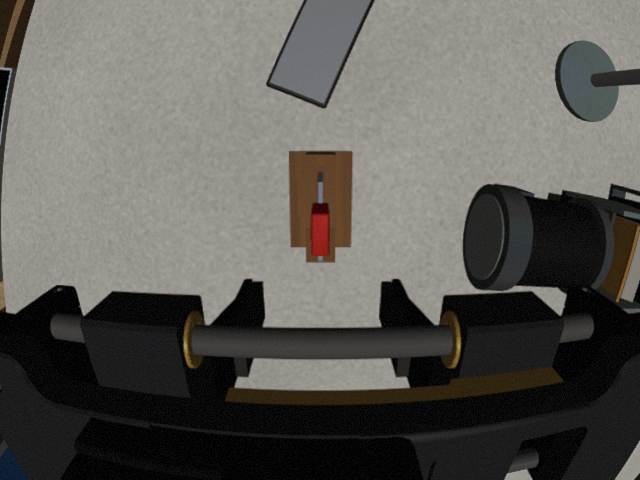

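The handle is at (row 230, col 320), centred between the fingers. Its measured centre is (0.485, 0.319), within 1 mm of the TCP.

Request:
carry_out(deltas=[[-0.3,0,0,1.5,0,0,0],[-0.3,0,0,3,0,0,0],[-0.3,0,0,4.2,0,0,0],[-0.3,0,0,5.2,0,0,0],[-0.3,0,0,5.9,0,0,0],[-0.3,0,0,5.9,0,0,0],[0.3,0,0,5.9,0,0,0],[1,0,0,5.9,0,0,0]], force=30)

```text
time: 8.45
position: [0.4852, 0.3189, 0.1143]
tool_rot: [0.802, -0.597, 0.001, -0.002]
ft_force: [-0.6, 0.2, 0.2]
grip_width: 0.0471
```

Request:
carry_out(deltas=[[1,0,0,0,0,0,0],[1,0,0,0,0,0,0],[1,0,0,0,0,0,0],[1,0,0,0,0,0,0],[1,0,0,0,0,0,0],[1,0,0,0,0,0,0]])

```text
time: 9.05
position: [0.4833, 0.3194, 0.1128]
tool_rot: [0.802, -0.597, -0.0, -0.0]
ft_force: [-0.0, 0.6, 3.8]
grip_width: 0.0138
```

Request:
carry_out(deltas=[[1,0,0,0,0,0,0],[1,0,0,-0.5,0,0,0],[1,0,0,-1.2,0,0,0],[1,0,0,-2,0,0,0],[1,0,0,-2.9,0,0,0],[1,0,0,-4.2,0,0,0],[1,0,0,-5.7,0,0,0],[1,0,0,-7.2,0,0,0]])

```text
time: 9.85
position: [0.4825, 0.3184, 0.2938]
tool_rot: [0.802, -0.597, -0.0, 0.001]
ft_force: [1.8, 1.3, -2.4]
grip_width: 0.0142
```

```bash
python3 - <<'E'
from h import *
import pickle
np.set_printoptions(precision=4,suppress=True)
o=get_obs();i=camera_info("wrist");p,d=camera("wrist"); cv2.imwrite("pics/w4.png",p[:,:,::-1]); pickle.dump((o,i,p,d),open('/tmp/w4.pkl','wb'))
x=R.from_quat(o['tool_rot']).as_matrix()[:,0]
print(o['time'],o['q'],o['position'],np.rad2deg(np.arctan2(x[1],x[0])),o['ft_force'],o['moment'],o['grip_width'])
print(todelta([.5505,-.010,.293],o))
p,d=camera("scene"); cv2.imwrite("pics/s4.png",cv2.resize(p[120:420,240:640,::-1],None,fx=2,fy=2))
np.save('/tmp/s4.npy',d)
E
```

```text
9.85 [ 0.3904  0.3901  1.4633 -0.0007  1.29    1.6695] [0.4825 0.3184 0.2938] -73.27165355907019 [ 1.8282  1.3129 -2.3573] [-0.0669  0.1001 -0.0279] 0.01421484434517525
[13.3625  1.1773  0.0441]
```

View pics/w4.png

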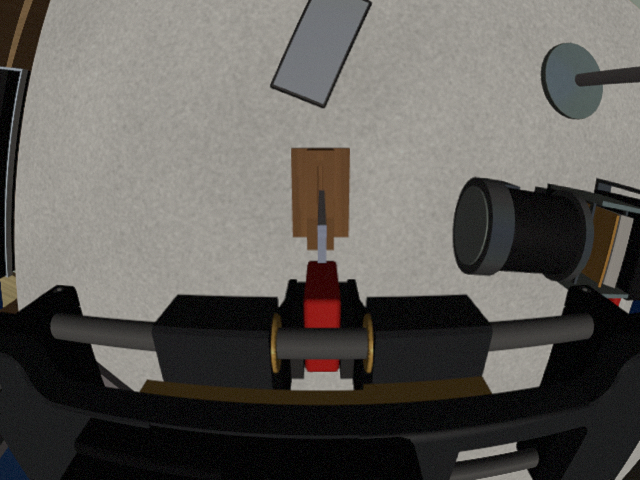

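View pics/s4.png

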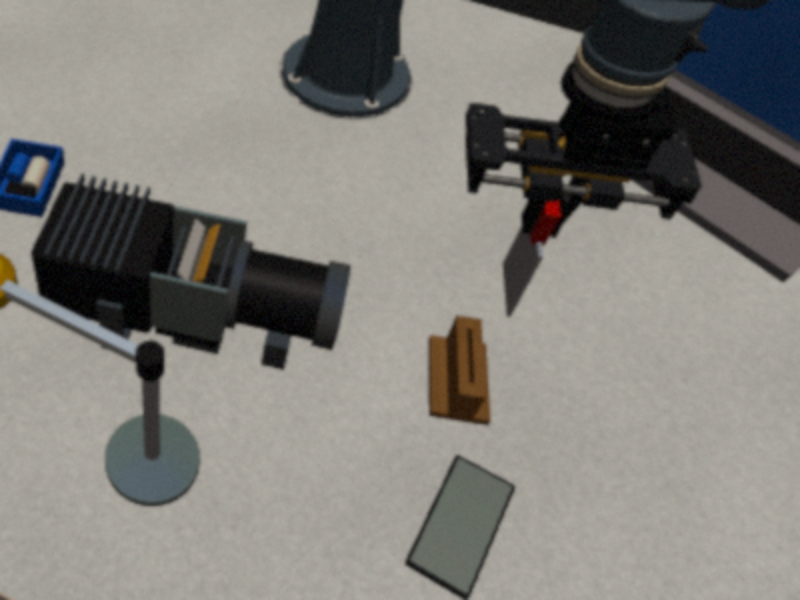

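The blade hangs upright below the fingers, clear of the rack, with its lower end near (310, 510) in the crop. Now I'll carry it over the slot.

Request:
carry_out(deltas=[[1,1,0.1,0,0,0,0.5],[1,2.8,0.3,0,0,0,1.2],[1,4.6,0.5,0,0,0,2],[1,6.4,0.7,0,0,0,2.8],[1,8.2,0.8,0,0,0,3.5],[1,10,1,0,0,0,4.2],[1,11.8,1.1,0,0,0,5],[1,12.9,1.2,0,0,0,5.2]])

```text
time: 10.75
position: [0.547, -0.0018, 0.2913]
tool_rot: [0.774, -0.634, -0.0, 0.001]
ft_force: [0.6, 0.3, -2.5]
grip_width: 0.014
```

Request:
carry_out(deltas=[[1,0.4,0,0,0,0,0],[1,0.4,0,0,0,0,0],[1,0.4,0,0,0,0,0],[1,0.4,0,0,0,0,0]])

```text
time: 11.15
position: [0.5486, -0.0066, 0.2923]
tool_rot: [0.775, -0.632, -0.001, 0.0]
ft_force: [-0.5, 0.6, -0.7]
grip_width: 0.0138
```

```bash
python3 - <<'E'
from h import *
import pickle
np.set_printoptions(precision=4,suppress=True)
o=get_obs();i=camera_info("wrist");p,d=camera("wrist"); cv2.imwrite("pics/w5.png",p[:,:,::-1]); pickle.dump((o,i,p,d),open('/tmp/w5.pkl','wb'))
x=R.from_quat(o['tool_rot']).as_matrix()[:,0]
print(o['time'],o['q'],o['position'],np.rad2deg(np.arctan2(x[1],x[0])),o['ft_force'],o['moment'],o['grip_width'])
print(todelta([.549,-.0105,.27],o))
p,d=camera("scene"); cv2.imwrite("pics/s5.png",cv2.resize(p[150:310,230:430,::-1],None,fx=3.5,fy=3.5,interpolation=cv2.INTER_CUBIC))
np.save('/tmp/s5.npy',d)
F=[]
for k in range(3):
    pass
E
```

```text
11.15 [-0.216   0.3475  1.5367  0.0005  1.2586  1.1515] [ 0.5486 -0.0066  0.2923] -78.36509325644427 [-0.5224  0.5667 -0.7401] [-0.0732  0.1655 -0.0191] 0.013769773704257667
[0.1572 0.0158 0.8901]
```

View pics/w5.png

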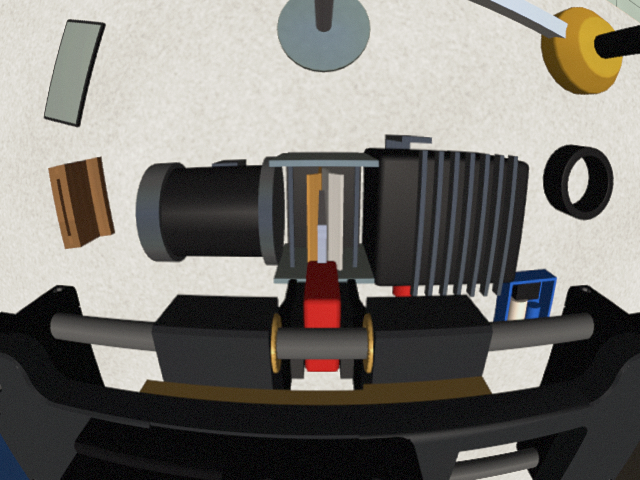

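View pics/s5.png

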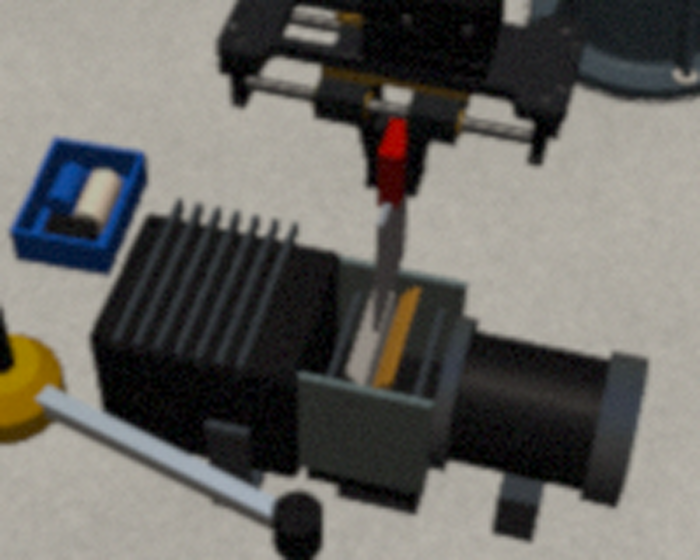

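```bash
python3 - <<'E'
from h import *
import pickle
np.set_printoptions(precision=4,suppress=True)
o,i,p,d=pickle.load(open('/tmp/w5.pkl','rb'))
P=wcloud(i,d); pf=p.astype(int)
th=np.deg2rad(11.5); ux=np.array([np.cos(th),np.sin(th)]); uy=np.array([-ux[1],ux[0]])
s0=np.array([.5505,-.010])
X=(P[...,:2]-s0)@ux; Y=(P[...,:2]-s0)@uy; Z=P[...,2]
w=np.zeros((480,640),bool); w[160:290,295:350]=1
br=w&(pf[...,0]-pf[...,2]>60)&(pf[...,1]>70)&(Z>.125)&(Z<.16); al=w&(pf.min(-1)>125)&(Z>.125)&(Z<.153)
for n,m in (('br',br),('al',al)):
    m2=m&(Z>.1465); f=np.polyfit(X[m2],Y[m2],1); print(n,m.sum(),'x',np.percentile(X[m],[1,99]),'topedge y',Y[m2].mean(),'slope deg',np.rad2deg(f[0]),'y range',np.percentile(Y[m],[1,99]),Z[m].max())
bl=w&(Z>.17)&(Z<.3)&~((pf[...,0]>110)&(pf[...,1]<60)); 
print('blade',bl.sum(),np.percentile(X[bl],[1,50,99]),np.percentile(Y[bl],[1,50,99]),np.percentile(Z[bl],[1,50,99]))
for r in range(190,266,6): 
    c=np.where(bl[r])[0]; 
    if len(c): print(r,c.min(),c.max(),X[r,c].mean().round(4),Y[r,c].mean().round(4),Z[r,c].mean().round(4),pf[r,c].mean(0).round())
# scene
ii=camera_info("scene"); S=cloud("scene",np.load('/tmp/s5.npy'),ii)
X=(S[...,:2]-s0)@ux; Y=(S[...,:2]-s0)@uy; Z=S[...,2]
m=(abs(X)<.06)&(abs(Y)<.03)&(Z>.175)&(Z<.285)
A=np.c_[X[m],Z[m],np.ones(m.sum())]; k=np.linalg.lstsq(A,Y[m],rcond=None)[0]; res=Y[m]-A@k; g=abs(res)<.004
k=np.linalg.lstsq(A[g],Y[m][g],rcond=None)[0]; print('scene plane y=aX+bZ+c',m.sum(),k, 'y at z=.19', k[1]*.19+k[2],'X',np.percentile(X[m],[2,98]),'Z',np.percentile(Z[m],[1,99]), (Y[m]-A@k).std())
E
```

```text
br 970 x [-0.0339  0.0409] topedge y 0.012583238139667753 slope deg 0.10953477675963126 y range [0.003  0.0149] 0.15201178789597536
al 1480 x [-0.0405  0.0527] topedge y -0.010268433360248236 slope deg 6.364975060241284 y range [-0.0167  0.0162] 0.1529827396324619
blade 894 [0.0078 0.0246 0.0362] [-0.0101  0.002   0.014 ] [0.2022 0.2925 0.2997]
196 319 324 0.0358 0.0024 0.2187 [74. 70. 69.]
202 319 324 0.0354 0.0023 0.2368 [74. 69. 68.]
208 318 324 0.0359 0.0026 0.2564 [79. 71. 66.]
214 318 324 0.0357 0.0025 0.2699 [76. 71. 67.]
220 318 326 0.0358 0.002 0.2832 [76. 72. 69.]
226 318 326 0.0354 0.002 0.2928 [167. 172. 192.]
232 318 326 0.0325 0.002 0.2924 [165. 170. 189.]
238 318 326 0.0296 0.002 0.2924 [166. 169. 188.]
244 318 326 0.0269 0.002 0.2928 [164. 168. 185.]
250 318 326 0.0239 0.002 0.2926 [165. 169. 185.]
256 318 326 0.0209 0.002 0.2925 [166. 171. 186.]
262 308 334 0.0177 0.0025 0.2919 [98. 61. 64.]
scene plane y=aX+bZ+c 206 [-0.021   0.0016  0.004 ] y at z=.19 0.004305575554504615 X [-0.0311  0.0374] Z [0.1924 0.2838] 0.0008920401318341279
```

The blade is upright to within 2 mrad and square to the slot. It sits about 2 mm towards +y and about 1 mm off in x, and the slot centre agrees with my first measurement. I'll correct y and descend to just above the expected touch.

Request:
carry_out(deltas=[[1,0.08,0,0.3,0,0,0],[1,0.08,0,0.7,0,0,0],[1,0.08,0,1.1,0,0,0],[1,0.08,0,1.4,0,0,0],[1,0.08,0,1.7,0,0,0],[1,0.08,0,1.7,0,0,0]])

```text
time: 11.85
position: [0.5488, -0.0101, 0.2485]
tool_rot: [0.774, -0.633, -0.001, 0.001]
ft_force: [-0.3, 0.4, -2.7]
grip_width: 0.0137
```

```bash
cat > st.py <<'E'
from h import *
import pickle,sys
np.set_printoptions(precision=4,suppress=True)
F=[];Z=[];M=[]
for k in range(4):
    o=get_obs();F.append(o['ft_force']);Z.append(o['position']);M.append(o['moment'])
    i=camera_info("wrist");p,d=camera("wrist")
cv2.imwrite(f"pics/{sys.argv[1]}.png",cv2.resize(p[140:300,240:400,::-1],None,fx=4,fy=4,interpolation=cv2.INTER_CUBIC)); pickle.dump((o,i,p,d),open(f'/tmp/{sys.argv[1]}.pkl','wb'))
print(o['time'],'F',np.mean(F,0),np.array(F)[:,2],'pos',np.mean(Z,0),np.array(Z)[:,2],'M',np.mean(M,0),o['grip_width'])
P=wcloud(i,d);pf=p.astype(int)
th=np.deg2rad(11.5); ux=np.array([np.cos(th),np.sin(th)]); uy=np.array([-ux[1],ux[0]]); s0=np.array([.5505,-.010])
X=(P[...,:2]-s0)@ux; Y=(P[...,:2]-s0)@uy; Zc=P[...,2]
tz=np.mean(Z,0)[2]
m=(abs(Zc-tz)<.004)&(abs(Y)<.012)&(X>.019)&(X<.04)&~((pf[...,0]>110)&(pf[...,1]<60))
print('blade top: n',m.sum(),'z',np.median(Zc[m]),'y',np.median(Y[m]),'xmax',np.percentile(X[m],98))
w=np.zeros((480,640),bool); w[140:290,290:355]=1
br=w&(pf[...,0]-pf[...,2]>60)&(pf[...,1]>70)&(Zc>.145)&(Zc<.156); al=w&(pf.min(-1)>125)&(Zc>.145)&(Zc<.156)&(Y<-.005)
print('lips y',np.median(Y[br]),np.median(Y[al]))
E
python3 st.py w6
```

```text
12.0 F [-0.2066  0.0158 -2.0192] [-2.6742 -1.3325 -2.2137 -1.8565] pos [ 0.5495 -0.0102  0.2494] [0.2485 0.2492 0.2498 0.2502] M [-0.0788  0.1582 -0.0092] 0.013554567751303355
blade top: n 356 z 0.25046586067030063 y -0.0019730522476660343 xmax 0.03674873193449044
lips y 0.011927747287374968 -0.012585545136656136
```

View pics/w6.png

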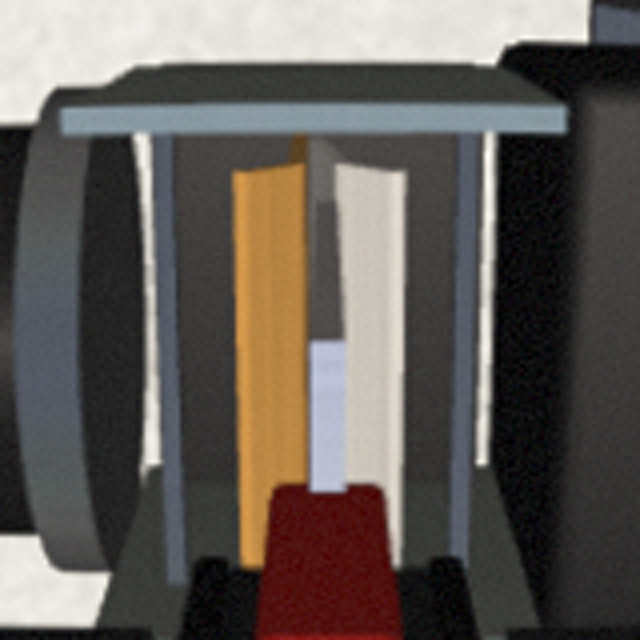

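Request:
carry_out(deltas=[[1,-0.07,0,0,0,0,0],[1,-0.07,0,0,0,0,0],[1,-0.07,0,0.2,0,0,0],[1,-0.07,0,0.4,0,0,0],[1,-0.07,0,0.6,0,0,0],[1,-0.07,0,0.6,0,0,0]])

```text
time: 12.65
position: [0.5487, -0.0084, 0.2339]
tool_rot: [0.775, -0.633, -0.001, 0.001]
ft_force: [0.7, 0.5, -1.8]
grip_width: 0.014
```

```bash
python3 st.py w7
```

```text
12.8 F [-0.2514 -0.0116 -2.0984] [-1.7733 -2.9315 -2.069  -1.6197] pos [ 0.5491 -0.0084  0.2345] [0.2339 0.2343 0.2347 0.2349] M [-0.072   0.1716 -0.0086] 0.013965398554597275
blade top: n 345 z 0.2351607285346092 y -8.904342005222612e-05 xmax 0.036558490188987054
lips y 0.012131407340658658 -0.012389592227255272
```

Request:
carry_out(deltas=[[1,0,0,0.1,0,0,0],[1,0,0,0.2,0,0,0],[1,0,0,0.3,0,0,0],[1,0,0,0.36,0,0,0]])

```text
time: 13.25
position: [0.5492, -0.0085, 0.2257]
tool_rot: [0.775, -0.633, -0.0, 0.0]
ft_force: [-0.5, -0.9, -2.2]
grip_width: 0.0136
```

```bash
python3 st.py w8
```

```text
13.4 F [-0.323  -0.7815 -2.095 ] [-2.2307 -1.8512 -2.0618 -2.2365] pos [ 0.5492 -0.0084  0.2257] [0.2257 0.2255 0.2257 0.2259] M [-0.0508  0.1385 -0.0096] 0.014134230808022672
blade top: n 342 z 0.22611847171210955 y -9.865678105275478e-06 xmax 0.0364920914795143
lips y 0.012069708133638644 -0.012246352666758383
```

Request:
carry_out(deltas=[[1,0,0,0.04,0,0,0],[1,0,0,0.08,0,0,0]])

```text
time: 13.65
position: [0.5495, -0.0085, 0.2241]
tool_rot: [0.775, -0.633, 0.0, -0.0]
ft_force: [-0.6, 0.0, -2.5]
grip_width: 0.0136
```

Request:
carry_out(deltas=[[1,0,0,0.04,0,0,0],[1,0,0,0.08,0,0,0]])

```text
time: 13.85
position: [0.5494, -0.0085, 0.222]
tool_rot: [0.775, -0.633, 0.0, -0.0]
ft_force: [-0.2, 0.8, -1.0]
grip_width: 0.0137
```

```bash
python3 st.py w9
```

```text
14.0 F [ 0.0765  0.5827 -1.8713] [-1.0105 -2.033  -2.3439 -2.0978] pos [ 0.5494 -0.0085  0.2219] [0.222  0.2218 0.2219 0.2219] M [-0.0247  0.1511  0.0038] 0.013975874343052882
blade top: n 344 z 0.22213381917390754 y -9.003328169857413e-06 xmax 0.036473013477524685
lips y 0.011914827528535824 -0.012501304523683088
```

Request:
carry_out(deltas=[[1,0,0,0.04,0,0,0],[1,0,0,0.08,0,0,0]])

```text
time: 14.25
position: [0.5495, -0.0085, 0.2201]
tool_rot: [0.775, -0.632, 0.0, -0.0]
ft_force: [-0.2, -0.7, -1.3]
grip_width: 0.0137
```

Request:
carry_out(deltas=[[1,0,0,0.04,0,0,0],[1,0,0,0.08,0,0,0]])

```text
time: 14.45
position: [0.5495, -0.0085, 0.2181]
tool_rot: [0.775, -0.632, 0.0, -0.0]
ft_force: [-0.6, 0.3, 0.2]
grip_width: 0.0135
```

```bash
python3 st.py w10
```

```text
14.6 F [ 0.1478  0.4513 -1.1308] [ 0.1551 -0.9676 -2.1023 -1.6083] pos [ 0.5495 -0.0085  0.218 ] [0.2181 0.218  0.218  0.218 ] M [-0.0103  0.1492  0.0718] 0.013935774087586754
blade top: n 347 z 0.2182090270031135 y -4.796191928639244e-05 xmax 0.0365377260066682
lips y 0.011873065202440502 -0.012908239192417806
```

Request:
carry_out(deltas=[[1,0,0,0.04,0,0,0],[1,0,0,0.08,0,0,0]])

```text
time: 14.85
position: [0.5496, -0.0085, 0.2162]
tool_rot: [0.775, -0.632, 0.0, -0.0]
ft_force: [-0.3, 0.6, -0.0]
grip_width: 0.0138
```

Request:
carry_out(deltas=[[1,0,0,0.04,0,0,0],[1,0,0,0.08,0,0,0]])

```text
time: 15.05
position: [0.5496, -0.0085, 0.2142]
tool_rot: [0.775, -0.632, 0.0, -0.0]
ft_force: [0.0, 0.1, 1.1]
grip_width: 0.0142
```

```bash
python3 st.py w11
```

```text
15.2 F [ 0.3391  0.1756 -0.362 ] [ 1.09   -0.424  -1.0272 -1.0866] pos [ 0.5495 -0.0085  0.2141] [0.2142 0.214  0.214  0.214 ] M [-0.0035  0.1306  0.0676] 0.014145501173562391
blade top: n 344 z 0.2142238043345227 y -7.320311544426748e-05 xmax 0.036604224726548146
lips y 0.011766806420567351 -0.01335342038309704
```

Request:
carry_out(deltas=[[1,0,0,0.04,0,0,0],[1,0,0,0.08,0,0,0]])

```text
time: 15.45
position: [0.5496, -0.0085, 0.2122]
tool_rot: [0.775, -0.633, 0.0, -0.0]
ft_force: [1.4, 0.1, 1.5]
grip_width: 0.0136
```

Request:
carry_out(deltas=[[1,0,0,0.04,0,0,0],[1,0,0,0.08,0,0,0]])

```text
time: 15.65
position: [0.5496, -0.0085, 0.2102]
tool_rot: [0.775, -0.633, 0.0, -0.0]
ft_force: [0.4, 0.7, 2.1]
grip_width: 0.014
```

```bash
python3 st.py w12
```

```text
15.8 F [0.632  0.4916 1.0832] [2.0674 0.8965 0.6608 0.7081] pos [ 0.5495 -0.0085  0.2101] [0.2102 0.21   0.21   0.21  ] M [0.0181 0.0956 0.0649] 0.013951750272548644
blade top: n 350 z 0.21022021984939276 y -7.557533989690746e-05 xmax 0.03666791343172247
lips y 0.011643677406729093 -0.013872459723083605
```

Request:
carry_out(deltas=[[1,0,0,0.04,0,0,0],[1,0,0,0.08,0,0,0]])

```text
time: 16.05
position: [0.5496, -0.0085, 0.2082]
tool_rot: [0.775, -0.633, 0.0, -0.0]
ft_force: [0.5, -0.6, 2.5]
grip_width: 0.0137
```

Request:
carry_out(deltas=[[1,0,0,0,0,0,0],[1,0,0,0,0,0,0],[1,0,0,0,0,0,0],[1,0,0,0,0,0,0],[1,0,0,0,0,0,0]])

```text
time: 16.55
position: [0.5495, -0.0085, 0.208]
tool_rot: [0.775, -0.633, 0.0, -0.0]
ft_force: [0.1, -0.4, 1.8]
grip_width: 0.0138
```

```bash
python3 st.py w13; python3 - <<'E'
from h import *
np.set_printoptions(precision=4,suppress=True)
o=get_obs(); x=R.from_quat(o['tool_rot']).as_matrix(); print(np.rad2deg(np.arctan2(x[1,0],x[0,0])),x[:,2],o['joint_velocities'])
p,d=camera("scene"); cv2.imwrite("pics/s13.png",cv2.resize(p[100:400,150:550,::-1],None,fx=2,fy=2))
E
```

```text
16.7 F [0.2964 0.0577 1.3005] [1.7916 1.7014 0.8225 0.8866] pos [ 0.5495 -0.0085  0.208 ] [0.208  0.208  0.2081 0.208 ] M [ 0.0026 -0.0225  0.0688] 0.013750034069262214
blade top: n 346 z 0.20826862897943738 y -6.394013844674836e-05 xmax 0.03658357170805647
lips y 0.01163449768415652 -0.014114248759327052
-78.47213320084748 [ 0.0002 -0.     -1.    ] [-0.0002  0.0004 -0.0004  0.0011 -0.0018  0.0014]
```

View pics/s13.png

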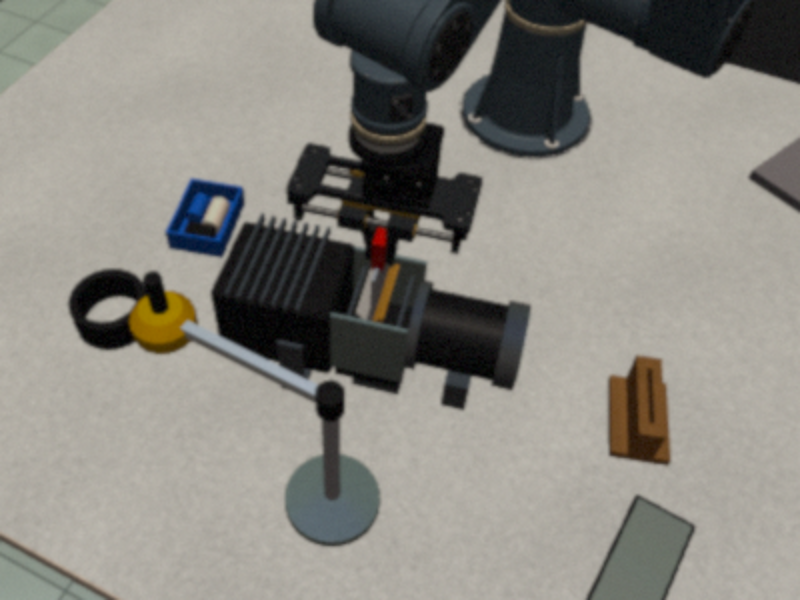

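View pics/w13.png

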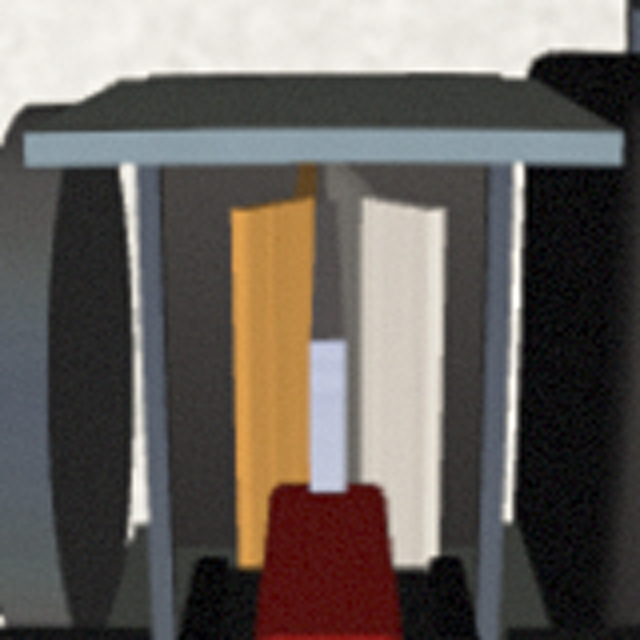

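The blade is centred between the plates and the leaf has opened about 1.35 mm. Drag was about 4.6 N while moving and is 3.4 N held. The arm is still, and the lamp, tray, tape and phone are clear. Handing in.

```bash
python3 - <<'E'
from rig import *
print(hand_in())
E
```

```text
the job is handed in; nothing more can be done
None
```

I swung the lamp aside, lifted the blade out of its rack by the red handle and slid it into the gate until the plates dragged snugly. I handed in at about 16.8 s with the blade still gripped and the arm still. The hand-in reports no verdict, so these are my own last checks:

- **Lamp:** I swung it by its knob about 68° towards the tape side. From where I released it, the knob is about 24 cm horizontally from the slot.
- **Drag and depth:** The last downward step read about 4.6 N of drag, falling to about 3.4 N once stopped. The plate lips had spread by about 1.35 mm, which puts the blade about 10–11 mm past first touch. Its lower edge is about 42 mm below the mouth.
- **Alignment:** The blade is within about 2 mm of centre along the slot and 1 mm across it, with the tool vertical and square to within about 0.2°.
- **Grip and stillness:** The grip is 30 N, and the blade did not slip in the fingers. Joint speeds were near zero.
- **Phone, tape and tray:** I never approached or touched them, and they look unmoved in the last scene picture.

No check failed. Two weren't exact:

- **First touch:** The expected height was 0.1225 m from the lip height, but the drag suggested about 0.120 m. I relied on the drag and the measured lip spread instead.
- **Force readings:** Single force readings scatter by about 1 N.

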